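# Seat a drive roller in the V-blocks and clamp it

## Task

Set up the orange-sleeved roller for measuring: take it from the white rest, lower it into the two V-blocks so that it beds down in both, slide it gently along them until you feel it bear against the end stop, and let go. Then swing the blue hold-down arm over it and press the arm down by feel until its red pad holds the roller firmly (about 6 N, never more than 16 N), and let go. Never drop the roller or push it hard against the V-blocks or the stop, and leave the grey roller and the other things where they are.

Things in the scene. Friction and masses are not known exactly. Their poses are not given: they have to be found in the camera images.
- roller_orange_center (a point): roller to clamp, 0.2 to 0.4 kg: steel shaft 16 mm diameter, 184 mm long, hard orange sleeve 30 mm diameter, 54 mm long round its middle; both ends alike. The point is its very centre (axis); its y axis runs along the shaft, it may be turned any way about y. Grip it from above across the sleeve.
- roller_grey_center (a point): second roller, same but with a grey sleeve, in the other berth of the rest, parallel and 80 mm away; leave it there. The point is its centre, y along the shaft.
- roller_rest: white plastic rest, fixed: base 132 x 110 x 6 mm with two notched rails, 48 mm tall, that carry the bare shafts 38 to 52 mm either side of the roller's centre; shaft axes level, 46 mm above the bench. The sleeve hangs free between the rails, 25 mm above the base. Origin: under the middle, on the bench; rollers lie along its y, at x = -40 and +40 mm.
- vblock_fixture: fixed fixture: plate, top at 12 mm, two steel V-blocks (26 mm long, 52 wide, tops at 60 mm) centred at y = -64 and +64 mm. Their 90-degree grooves run along y, 33 mm wide at the top; a seated roller's axis is at x = 0, 55 mm above the bench. In the 102 mm gap between the blocks a hand on the sleeve is clear to the plate. Origin: on the bench midway between the blocks; x to the clamp post.
- end_stop: end stop at the +y end of the grooves: steel head, 14 mm diameter, on a threaded rod, set by hand 87 to 97 mm from the fixture's middle. Origin: centre of the head's flat face, which looks along the fixture's -y, on a seated roller's axis. With the roller home its centre is 92 mm from this face; from there it can go back 19 mm before its sleeve meets a block. Unyielding; over 20 N would shift it.
- clamp_swing (a joint): swing of the hold-down arm about its upright post, rad. 0: arm points to the fixture's -x, pad over the roller's middle, at a hard stop; grows counter-clockwise seen from above: the parked arm (1.1 to 1.7) points to -y. Post at x = 95 mm, y = 0 of the fixture, its top 176 mm above the bench. Under 2 N at the knob turns it.
- clamp_arm (a joint): height of the blue hold-down arm on the post, m: 0 at the top, grows as it is pushed down, at most 0.034. It slides stiffly (about 4 N at the knob to push it down, 8 N to lift it), so the pad force is about the push on the knob less 4 N. It locks by friction where it is left and keeps a pad force of up to about 8 N.
- clamp_knob (a point): middle of the upright black knob, 20 mm diameter, 34 mm tall, on the end of the blue arm, 95 mm from the post axis; 23 mm above the arm's top (26 mm wide there), 16 mm below the knob's top. Under the arm hangs a hand-set screw spindle with a red pad; it meets the sleeve when this point is 58 to 66 mm above the sleeve's top, to be felt. As found, it clears a seated roller.
- caliper: digital caliper, 69 x 233 x 17 mm, lying on the bench right of the rest; leave alone
- driver_blue: blue-handled screwdriver, 134 mm long, lying left of the fixture; leave alone
- relay_module: blue relay module, 32 x 48 x 30 mm, on the bench behind; leave alone
- hex_key: hex key, 79 x 29 x 8 mm, lying left of the fixture; leave alone

How it is judged (in metres and radians):
On the way, in this order (a step that is already met when the one before it is completed fails the run):
1. the orange roller, bedded in both V-blocks, bears against the end stop (1 N or more) (contact force between roller_orange and end_stop above 1 N and z of roller_orange_center in the frame of vblock_fixture below 0.0575 m and angle between the y axis of roller_orange_center and the y axis of vblock_fixture, either way round below 0.04 rad), for 0.02 s.
2. it lies there free, let go and not yet clamped: centred in the V-blocks and within 2 mm of the stop (contact force between roller_orange and the fingers below 0.1 N and contact force between roller_orange and clamp_arm below 0.1 N and distance between roller_orange_center and end_stop below 0.094 m and z of roller_orange_center in the frame of vblock_fixture below 0.0565 m and angle between the y axis of roller_orange_center and the y axis of vblock_fixture, either way round below 0.025 rad), for 0.2 s.
At the end, for the whole second after the job is handed in: The orange roller rests centred in both V-blocks (axis within 1.5 mm and 0.025 rad of the grooves), its end within 2 mm of the end stop, and the red pad of the arm, swung over to its stop (within 0.1 rad), presses on its sleeve with at least 3 N; roller at rest (distance between roller_orange_center and end_stop below 0.094 m and z of roller_orange_center in the frame of vblock_fixture below 0.0565 m and x of roller_orange_center in the frame of vblock_fixture between -0.0015 and 0.0015 m and angle between the y axis of roller_orange_center and the y axis of vblock_fixture, either way round below 0.025 rad and contact force between roller_orange and clamp_arm above 3 N and value of joint clamp_swing below 0.1 rad and linear speed of roller_orange below 0.01 m/s); the robot touches nothing.
It fails at once if the orange roller is pressed on the V-blocks with more than 30 N (contact force between roller_orange and vblock_fixture above 30 N).
It fails at once if the orange roller is pushed against the end stop with more than 20 N (contact force between roller_orange and end_stop above 20 N).
It fails at once if the pad presses on the roller with more than 16 N (contact force between roller_orange and clamp_arm above 16 N).
It fails at once if the orange roller is dropped (faster than 0.3 m/s with no finger on it) (linear speed of roller_orange above 0.3 m/s and contact force between roller_orange and the fingers below 0.05 N).
It fails at once if the grey roller or another bystander is moved more than 20 mm (distance of any of caliper, driver_blue, relay_module, hex_key, roller_grey_center from where it was at the start of the episode above 0.02 m).
It also fails if it takes over 61 s, if anything falls off the work surface, if the arm or the gripper's body presses on something with over 40 N, if the wrist force passes 120 N, or if a joint passes its speed limit or range.

## Robot

A 7-joint arm with a two-finger parallel gripper is mounted at the origin on a cart in front of the work surface, level with it; the furniture and walls round the work are solid. World frame = base frame: x ahead of the robot, y to its left, z up, the work surface at z = 0. Lengths are in m, angles in degrees, forces in N, time in s.
With the tool pointing down it reaches from about 0.35 to 0.9 m from the base axis. Payload 8.1 kg.
Tool frame: the origin (TCP) lies at the very end of the fingers, on their centre line; the grasp point (between the pads) lies behind it (robot.grasp_offset is the x of the grasp point in the tool frame, in m); x points along the fingers, z is the direction in which the jaws open and shut, and the axes are right-handed (so a half turn about x gives the same grasp; the last joint's range is limited). The gripper opens to 92 mm and grips with 3 to 60 N. Pads are 19 mm wide; open, the fingers measure 130 mm over their backs; the gripper's body (75 mm by 190 mm) begins 47 mm behind the grasp point.
Start: joints at [59.095, 24.895, 1.432, 90.138, -0.665, 64.973, -4.303], TCP at [0.264, -0.566, 0.227] pointing down, gripper open.
Joint ranges: [-149.89, 149.89], [-25.12, 119.58], [-72.63, 75.52], [4.76, 147.25], [-75.54, 255.54], [6.69, 114.76], [-157.13, 157.13]. Speed limits (degrees/s): [127.2, 127.2, 172.46, 172.46, 180, 180, 180].

## Interface

Orientations are given as [roll, pitch, yaw] about the fixed x, y, z axes, in that order (R = Rz(yaw) Ry(pitch) Rx(roll)).
In Python, from station import robot gives the robot as it stands.
- The arm moves only by the tool carry_out, never from a script. Its argument "targets" is a list of rows, each an object with "delta_pos": the shift along the world's x, y, z scaled (see below), a list of three; "rotation": the turn, a rotation vector about the world's x, y, z scaled (see below), a list of three; "fingers": the opening, from 0 (shut) to 1 (fully open). In form: [{"delta_pos": [dx, dy, dz], "rotation": [ax, ay, az], "fingers": fingers}, ...]. A call has 1 to 20 rows; each row shifts and turns the commanded pose from where the row before left it; what a row does not reach is not made up. The controller multiplies each number of a shift by 0.06 m and each number of a turn by 5 degrees. A row lasts 1/8 s, in which the tool goes at most 62.5 mm and 10.7 degrees, less where a joint would pass 70% of its speed; a pose out of reach is approached as far as the arm can. A call with a number of a shift or a turn outside -1 to 1 is refused whole. A call with a gripper value outside its range is refused whole. The fingers move at their own pace and stop on an object; the grip force is fixed at half the most. Time passes only in rows, so rows that do not move let the fingers close. It gives the time, the measured TCP pose, the force and the opening at its end, in the units of the state.
- robot.sense(): the state, without advancing time (a new reading comes with each control period).
- robot.capture(name): name is "scene" or "top" or "wrist"; returns the picture (420x560x3 uint8, blue, green, red); there is no depth.
- robot.calibration(name): a dict with "fx", "fy", "cx", "cy" (pixels), "R" (3x3) and "t" (3): a world point X has camera coordinates R X + t; the wrist camera has in their place "mount" (4x4, takes a point from camera to tool coordinates, whose origin is the TCP and whose axes are the tool frame's). Camera axes: x right, y down, z forward; pixel columns grow to the right and rows downward; lengths in m; the calibration is good to about 2 mm. A picture is of the moment at which its call begins: read the wrist's pose just before it. calibration takes no time and is no camera call.
- robot.finish_job(): hands the job in, once; it reports no verdict.
The state is a dict: "clock": time; "q": joint angles; "joint_velocities": joint speeds; "tau": joint torques, N m; "eef_pos": TCP position; "tcp_rot": TCP orientation; "ft_force": force on the tool from outside, world axes, zero at the start; "wrist_torque": the same for the moment, N m; "opening": finger opening in m.
Only numpy, scipy, OpenCV 4.12 (cv2) and the standard library are available. Lean on these libraries where they do the work, as an engineer would, in place of code of your own. Each camera call takes 0.05 s, during which the arm holds its last target. There are 200 camera calls.

## Working session

There is one attempt and no reset: what is moved stays moved. The work goes in short steps, Python scripts to look and compute and a tool call to move; the robot and the scene stay as the last step left them, time stands still between calls to the robot, and variables do not carry over. Pictures are saved under pics/ and viewed, about 8 in all and at most 12, crops included, and the job is handed in when it is done.

Besides the shell and the picture viewer there is one more tool, called after ">>>" as name(argument=value, ...), one argument or row to a line, values as JSON. carry_out: Moves the arm, as the interface text tells. Its arguments: {"type":"object","properties":{"targets":{"type":"array","items":{"type":"object","properties":{"delta_pos":{"type":"array","items":{"type":"number","minimum":-1,"maximum":1}},"rotation":{"type":"array","items":{"type":"number","minimum":-1,"maximum":1}},"fingers":{"type":"number"}}}}},"required":["targets"]}

```bash
mkdir -p pics; python3 - <<'E'
from station import robot
import cv2,numpy as np
print(robot.sense(), robot.grasp_offset)
for n in("scene","top"):
    cv2.imwrite(f"pics/{n}0.png",robot.capture(n)); c=robot.calibration(n); print(n,c)
print(robot.calibration("wrist"))
E
```

```text
{'clock': 0.0, 'q': array([59.09370387, 24.93677114,  1.42995834, 90.19074856, -0.66105138,
       64.97298742, -4.30233566]), 'joint_velocities': array([-0.0925045 , -0.04312078,  0.10909253, -0.00405676, -0.01337045,
       -0.01314405, -0.02743541]), 'tau': array([ 8.86431935e-04, -6.67835283e+01,  9.85169895e-01, -3.14453530e+01,
       -6.06120494e-02,  4.26631712e-02,  9.39564825e-05]), 'eef_pos': array([ 0.26412431, -0.56586794,  0.22593023]), 'tcp_rot': array([-173.01903452,   89.90770098,  122.00759739]), 'ft_force': array([-0.12325518,  0.40755155, -0.38910357]), 'wrist_torque': array([0.00456506, 0.03328967, 0.00177772]), 'opening': 0.09171048679567077} -0.0188
scene {'fx': 431.807067798833, 'fy': 431.807067798833, 'cx': 279.97294397983325, 'cy': 204.41847280305657, 'R': array([[-0.74823969, -0.66307672,  0.02160177],
       [-0.36240401,  0.38124272, -0.85048064],
       [ 0.5556984 , -0.64419194, -0.52556259]]), 't': array([0.43792067, 0.32600729, 0.88588711])}
top {'fx': 388.3768478208801, 'fy': 388.3768478208801, 'cx': 275.3196523845754, 'cy': 209.13630464024675, 'R': array([[ 0.01613752, -0.99971986, -0.01731436],
       [-0.9961937 , -0.01459224, -0.08593708],
       [ 0.08566035,  0.01863526, -0.99615011]]), 't': array([0.01461088, 0.6135692 , 1.46324967])}
{'fx': 327.93015056764295, 'fy': 327.93015056764295, 'cx': 275.9685829803651, 'cy': 209.7708391825544, 'mount': array([[ 2.88432189e-04, -2.57578061e-01,  9.66257450e-01,
        -1.58527040e-01],
       [-2.83123332e-04, -9.66257472e-01, -2.57577983e-01,
         6.76127455e-02],
       [ 9.99999918e-01, -1.99276247e-04, -3.51626117e-04,
         1.49834509e-03],
       [ 0.00000000e+00,  0.00000000e+00,  0.00000000e+00,
         1.00000000e+00]])}
```

View pics/top0.png

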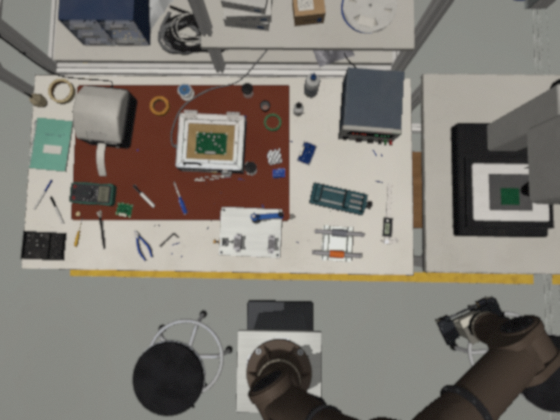

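View pics/scene0.png

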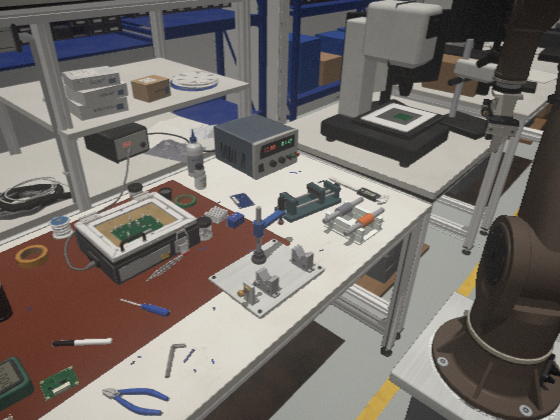

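```bash
cat > h.py <<'E'
from station import robot
import cv2,numpy as np
from scipy.spatial.transform import Rotation as Ro
def toolR(s): return Ro.from_euler('xyz',s['tcp_rot'],degrees=True)
def cam(n,s=None):
    c=robot.calibration(n)
    if n=="wrist":
        s=s or robot.sense(); M=np.array(c['mount']); R=toolR(s).as_matrix()
        Rc=R@M[:3,:3]; C=R@M[:3,3]+s['eef_pos']; return c,Rc,C
    return c,np.array(c['R']).T,-np.array(c['R']).T@np.array(c['t'])
def ray(c,uv,z):
    k,Rc,C=c; d=Rc@np.array([(uv[0]-k['cx'])/k['fx'],(uv[1]-k['cy'])/k['fy'],1]); return C+d*(z-C[2])/d[2]
def proj(c,P):
    k,Rc,C=c; p=Rc.T@(np.array(P)-C); return np.array([k['cx']+k['fx']*p[0]/p[2],k['cy']+k['fy']*p[1]/p[2]])
def rot_to(z):   # rotvec in units of 5deg bringing tool to x down, z along given
    x=np.array([0,0,-1.]); z=np.array(z,float); z/=np.linalg.norm(z); D=np.stack([x,np.cross(z,x),z],1)
    return (Ro.from_matrix(D)*toolR(robot.sense()).inv()).as_rotvec(degrees=True)/5
E
python3 - <<'E'
from h import *
s=robot.sense(); print(toolR(s).as_matrix().round(3)); print(rot_to([1,0,0]).round(2),rot_to([-1,0,0]).round(2))
t=cam("top")
for n,uv,z in [("orange",(338,254),.06),("grey",(338,233),.06),("knob/arm right end",(282,216),.17),("post",(257,217),.176),("blkL",(232,241),.06),("blkR",(272,243),.06),("stop",(217,241),.055)]: print(n,ray(t,uv,z).round(3))
im=robot.capture("top"); sc=robot.capture("scene")
a=cv2.resize(im[195:270,205:375],None,fx=4.2,fy=4.2,interpolation=cv2.INTER_CUBIC)
b=cv2.resize(sc[190:325,195:400],None,fx=2.1,fy=2.1,interpolation=cv2.INTER_CUBIC)
o=np.zeros((a.shape[0]+b.shape[0],a.shape[1],3),np.uint8); o[:a.shape[0]]=a; o[a.shape[0]:,:b.shape[1]]=b
print(o.shape); cv2.imwrite("pics/c.png",o)
E
```

```text
[[-0.001  0.906  0.423]
 [ 0.001  0.423 -0.906]
 [-1.    -0.    -0.001]]
[-1.0e-02 -2.0e-02  1.3e+01] [-2.0e-02  1.0e-02 -2.3e+01]
orange [ 0.447 -0.211  0.06 ]
grey [ 0.525 -0.211  0.06 ]
knob/arm right end [ 0.577 -0.002  0.17 ]
post [0.572 0.084 0.176]
blkL [0.489 0.183 0.06 ]
blkR [0.484 0.034 0.06 ]
stop [0.488 0.24  0.055]
(599, 714, 3)
```

View pics/c.png

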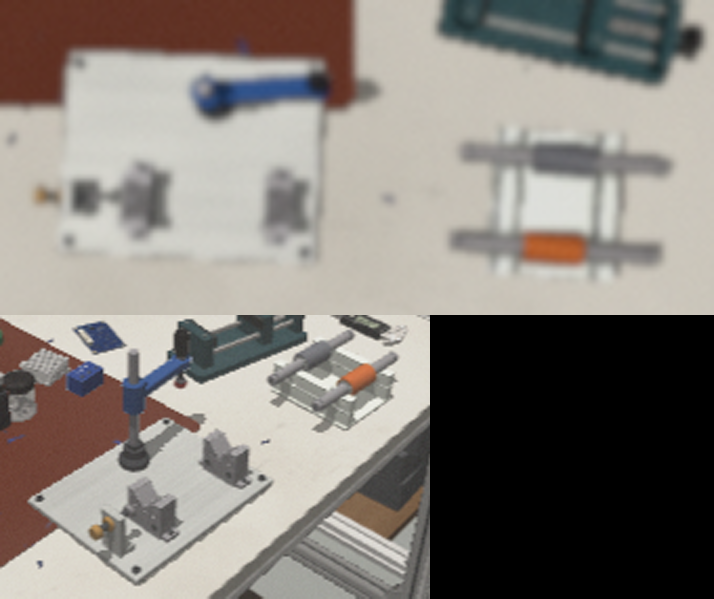

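>>> carry_out(
  targets=[
    {"delta_pos": [0.22, 0.5, 0.1], "rotation": [0, 0, 1], "fingers": 1},
    {"delta_pos": [0.22, 0.5, 0.1], "rotation": [0, 0, 1], "fingers": 0.6},
    {"delta_pos": [0.22, 0.5, 0.1], "rotation": [0, 0, 1], "fingers": 0.6},
    {"delta_pos": [0.22, 0.5, 0.1], "rotation": [0, 0, 1], "fingers": 0.6},
    {"delta_pos": [0.22, 0.5, 0.1], "rotation": [0, 0, 1], "fingers": 0.6},
    {"delta_pos": [0.22, 0.5, 0.1], "rotation": [0, 0, 1], "fingers": 0.6},
    {"delta_pos": [0.22, 0.5, 0.1], "rotation": [0, 0, 1], "fingers": 0.6},
    {"delta_pos": [0.22, 0.5, 0.1], "rotation": [0, 0, 1], "fingers": 0.6},
    {"delta_pos": [0.22, 0.5, 0.1], "rotation": [0, 0, 1], "fingers": 0.6},
    {"delta_pos": [0.22, 0.5, 0.1], "rotation": [0, 0, 1], "fingers": 0.6},
    {"delta_pos": [0.22, 0.5, 0.1], "rotation": [0, 0, 1], "fingers": 0.6},
    {"delta_pos": [0.22, 0.5, 0.1], "rotation": [0, 0, 1], "fingers": 0.6},
    {"delta_pos": [0.22, 0.5, 0.1], "rotation": [0, 0, 1], "fingers": 0.6},
    {"delta_pos": [0.22, 0.5, 0.1], "rotation": [0, 0, 0], "fingers": 0.6},
    {"delta_pos": [0, 0, 0], "rotation": [0, 0, 0], "fingers": 0.6},
    {"delta_pos": [0, 0, 0], "rotation": [0, 0, 0], "fingers": 0.6},
  ],
)

```text
clock: 2.2
eef_pos: [0.4491, -0.1463, 0.3106]
tcp_rot: [-145.4, 90.0, -145.3]
ft_force: [-0.5, -0.7, 0.8]
opening: 0.0552
```

```bash
python3 - <<'E'
from h import *
s=robot.sense(); print(s['eef_pos'],s['q'].round(1),s['opening'],s['ft_force'],s['clock'])
im=robot.capture("wrist"); cv2.imwrite("pics/w1.png",cv2.resize(im,(800,600),interpolation=cv2.INTER_CUBIC))
E
```

```text
[ 0.44906294 -0.14631872  0.31062882] [ 32.6   8.7 -24.1 101.3   3.8  70.7   7.7] 0.055184020162790504 [-0.51436848 -0.70550424  0.76704316] 2.2
```

View pics/w1.png

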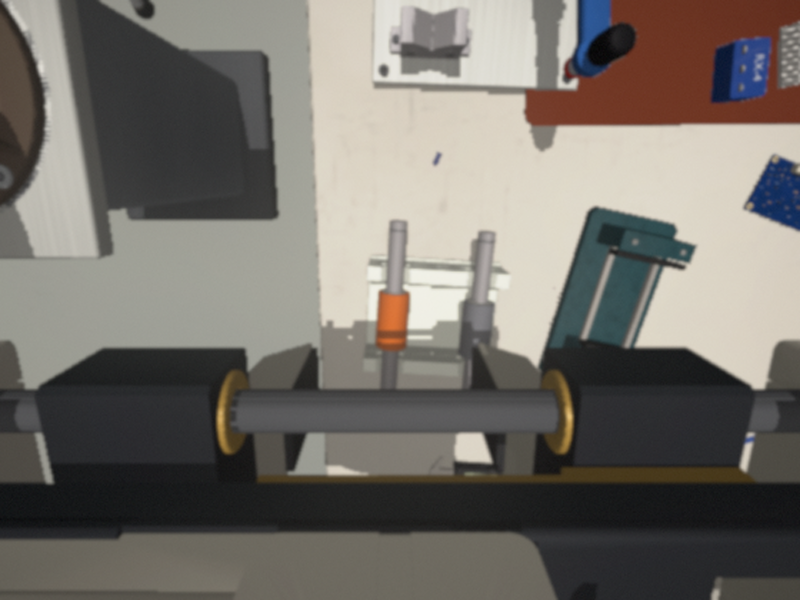

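```bash
cat >> h.py <<'E'
from scipy.optimize import minimize
def cyl(p,z,r=.015,L=.054):
    x,y,a=p; ax=np.array([-np.sin(a),np.cos(a),0]); pr=np.array([np.cos(a),np.sin(a),0]); t=np.linspace(0,2*np.pi,40)
    return np.array([np.array([x,y,z])+e*L/2*ax+r*(np.cos(q)*pr+np.sin(q)*np.array([0,0,1])) for e in(-1,1) for q in t])
def fitsleeve(im,c,p0,z):
    K=6; h=cv2.cvtColor(im,cv2.COLOR_BGR2HSV); m=cv2.inRange(h,(3,130,60),(16,255,255))
    n,l,st,_=cv2.connectedComponentsWithStats(m); u=proj(c,[p0[0],p0[1],z])
    k=1+np.argmax(st[1:,4]); m=(l==k).astype(np.uint8)*255; print("blob",st[k])
    x0,y0,w,hh=st[k][:4]; x0-=10;y0-=10;w+=20;hh+=20
    M=cv2.resize(m[y0:y0+hh,x0:x0+w],None,fx=K,fy=K,interpolation=cv2.INTER_LINEAR)>127
    def f(p):
        P=np.array([proj(c,X) for X in cyl(p,z)]); P=((P-[x0,y0]+.5)*K-.5)
        H=cv2.convexHull(P.astype(np.float32)); A=np.zeros(M.shape,np.uint8); cv2.fillConvexPoly(A,np.round(H*16).astype(np.int32),1,shift=4)
        A=A>0; return 1-(A&M).sum()/max(1,(A|M).sum())
    s=np.array(p0,float)
    r=minimize(f,s,method='Nelder-Mead',options=dict(initial_simplex=[s,s+[.01,0,0],s+[0,.01,0],s+[0,0,.1]],xatol=1e-5,fatol=1e-5)); return r.x,r.fun
E
python3 - <<'E'
from h import *
c=cam("wrist"); im=robot.capture("wrist")
p,e=fitsleeve(im,c,[.447,-.211,.05],.046); print("sleeve",p,e)
k=.7
print("shaft line",ray(c,(398*k,226*k),.046),ray(c,(389.5*k,380*k),.046))
t=robot.capture("top"); print("top",fitsleeve(t,cam("top"),[.447,-.211,.05],.046))
print("knob top?",ray(c,(612*k,44*k),.19))
print("block near left/right lower corners",ray(c,(392*k,55*k),.06),ray(c,(469*k,55*k),.06),"plate corners",ray(c,(374*k,82*k),.012),ray(c,(577*k,91*k),.012))
E
```

```text
blob [  369     0   191    87 10012]Traceback (most recent call last):
  File "<stdin>", line 3, in <module>
  File "h.py", line 27, in fitsleeve
    M=cv2.resize(m[y0:y0+hh,x0:x0+w],None,fx=K,fy=K,interpolation=cv2.INTER_LINEAR)>127
      ~~~~~~~~~~^^^^^^^^^^^^^^^^^^^^^^^^^^^^^^^^^^^^^^^^^^^^^^^^^^^^^^^^^^^^^^^^^^^
cv2.error: OpenCV(4.12.0) /io/opencv/modules/imgproc/src/resize.cpp:4208: error: (-215:Assertion failed) !ssize.empty() in function 'resize'
```

```bash
sed -i 's/n,l,st,_=cv2/n,l,st,ce=cv2/; s/k=1+np.argmax(st\[1:,4\])/k=1+np.argmin(np.linalg.norm(ce[1:]-u,axis=1)+1e3*(st[1:,4]<25))/' h.py
python3 - <<'E'
from h import *
c=cam("wrist"); im=robot.capture("wrist")
p,e=fitsleeve(im,c,[.447,-.211,.05],.046); print("sleeve",p,e)
k=.7
print("shaft line",ray(c,(398*k,226*k),.046),ray(c,(389.5*k,380*k),.046))
t=robot.capture("top"); print("top",fitsleeve(t,cam("top"),[.447,-.211,.05],.046))
print("knob top?",ray(c,(612*k,44*k),.19))
print("block near left/right lower corners",ray(c,(392*k,55*k),.06),ray(c,(469*k,55*k),.06),"plate corners",ray(c,(374*k,82*k),.012),ray(c,(577*k,91*k),.012))
E
```

```text
blob [264 205  22  40 751]
sleeve [ 0.44605003 -0.21538667 -0.10810901] 0.22586098217867168
shaft line [ 0.45120275 -0.12428991  0.046     ] [ 0.44309631 -0.27407789  0.046     ]
blob [267 117  11  11  99]
top (array([ 0.447, -0.211,  0.05 ]), np.float64(1.0))
knob top? [ 0.56515545 -0.01200379  0.19      ]
block near left/right lower corners [0.44614908 0.01189991 0.06      ] [0.50721539 0.01185118 0.06      ] plate corners [0.42969665 0.00065308 0.012     ] [ 0.61276173 -0.00696314  0.012     ]
```

```bash
python3 - <<'E'
from h import *
c=cam("wrist"); im=robot.capture("wrist")
for p0 in ([.447,-.214,-.054],[.449,-.217,-.03]): print("sleeve",fitsleeve(im,c,p0,.046))
h=cv2.cvtColor(im,cv2.COLOR_BGR2HSV)
for r in range(200,252,3): print(r,h[r,268:284:5].tolist())
E
```

```text
blob [264 205  22  40 750]
sleeve (array([ 0.44604897, -0.21465136, -0.10138558]), np.float64(0.22756942456341256))
blob [264 205  22  40 750]
sleeve (array([ 0.44585684, -0.21444004, -0.05984107]), np.float64(0.22846441947565543))
200 [[28, 13, 231], [8, 13, 153], [4, 12, 165], [26, 21, 209]]
203 [[12, 65, 134], [11, 19, 149], [10, 15, 156], [17, 32, 143]]
206 [[10, 169, 177], [10, 159, 192], [10, 140, 190], [10, 160, 174]]
209 [[11, 178, 183], [11, 184, 215], [11, 184, 219], [10, 179, 191]]
212 [[10, 177, 186], [11, 187, 216], [11, 185, 219], [10, 179, 187]]
215 [[11, 181, 189], [11, 186, 218], [11, 188, 218], [11, 179, 184]]
218 [[11, 183, 190], [11, 188, 218], [11, 189, 217], [10, 176, 181]]
221 [[11, 186, 192], [11, 188, 218], [11, 187, 215], [10, 175, 176]]
224 [[11, 183, 196], [11, 190, 219], [11, 190, 213], [10, 174, 174]]
227 [[11, 187, 198], [11, 189, 220], [11, 191, 211], [10, 177, 169]]
230 [[11, 187, 198], [11, 191, 218], [11, 187, 207], [11, 172, 163]]
233 [[10, 165, 136], [11, 171, 145], [11, 169, 140], [10, 146, 124]]
236 [[11, 167, 128], [10, 164, 138], [10, 165, 131], [10, 146, 124]]
239 [[11, 178, 155], [10, 178, 165], [11, 178, 155], [10, 149, 130]]
242 [[10, 159, 127], [11, 166, 132], [10, 165, 127], [11, 114, 112]]
245 [[13, 47, 104], [9, 76, 114], [9, 76, 107], [22, 26, 107]]
248 [[17, 19, 93], [9, 17, 103], [15, 22, 94], [24, 23, 112]]
251 [[17, 19, 96], [10, 15, 101], [19, 21, 98], [27, 19, 118]]
```

>>> carry_out(
  targets=[
    {"delta_pos": [-0.08, -0.225, -0.69], "rotation": [0, -0.8, -0.126], "fingers": 0.55},
    {"delta_pos": [-0.08, -0.225, -0.69], "rotation": [0, -0.8, -0.126], "fingers": 0.55},
    {"delta_pos": [-0.08, -0.225, -0.69], "rotation": [0, -0.8, -0.126], "fingers": 0.55},
    {"delta_pos": [-0.08, -0.225, -0.69], "rotation": [0, -0.8, -0.126], "fingers": 0.55},
    {"delta_pos": [-0.08, -0.225, -0.69], "rotation": [0, -0.8, -0.126], "fingers": 0.55},
    {"delta_pos": [0, 0, 0], "rotation": [0, 0, 0], "fingers": 0.55},
    {"delta_pos": [0, 0, 0], "rotation": [0, 0, 0], "fingers": 0.55},
  ],
)

```text
clock: 3.32
eef_pos: [0.4262, -0.2139, 0.1049]
tcp_rot: [1.6, 70.0, -1.6]
ft_force: [0.5, -0.5, 0.8]
opening: 0.0507
```

```bash
python3 - <<'E'
from h import *
s=robot.sense(); print(s['eef_pos'],s['q'].round(1),s['opening'],s['ft_force'],s['clock']); print(toolR(s).as_matrix().round(3))
c=cam("wrist"); im=robot.capture("wrist"); print(fitsleeve(im,c,[.446,-.2145,-.055],.046))
for e in(-1,1): print("proj ends",proj(c,np.array([.446,-.2145,.046])+e*.092*np.array([.055,1,0])))
cv2.imwrite("pics/w2.png",im)
E
```

```text
[ 0.42618971 -0.21394317  0.10488956] [ 47.5  15.6 -24.4 132.2  -5.5  15.2  26.9] 0.050732578762727125 [ 0.47860359 -0.50030064  0.84983491] 3.325
[[ 0.342  0.053  0.938]
 [-0.009  0.999 -0.053]
 [-0.94   0.009  0.342]]
blob [ 255  179   41   80 3070]
(array([ 0.44693447, -0.21284088, -0.07463323]), np.float64(0.13991243787295704))
proj ends [274.8158437  335.58203795]
proj ends [273.93660815  81.56986678]
```

View pics/w2.png

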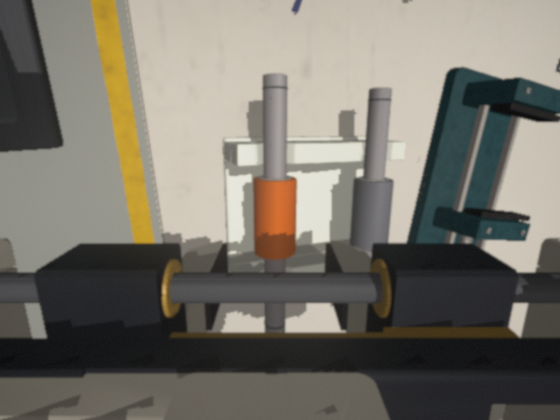

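>>> carry_out(
  targets=[
    {"delta_pos": [0.22, -0.01, -0.3], "rotation": [0, 0, 0], "fingers": 0.55},
    {"delta_pos": [0.12, -0.01, -0.3], "rotation": [0, 0, 0], "fingers": 0.55},
    {"delta_pos": [0, 0, 0], "rotation": [0, 0, 0], "fingers": 0.55},
  ],
)

```text
clock: 3.75
eef_pos: [0.4473, -0.2144, 0.0685]
tcp_rot: [1.5, 70.0, -1.5]
ft_force: [-0.5, 0.3, 0.3]
opening: 0.0504
```

```bash
python3 - <<'E'
from h import *
s=robot.sense(); print(s['eef_pos'],s['q'].round(1),s['opening'],s['ft_force'],s['clock'],toolR(s).as_matrix()[:,0].round(3))
E
```

```text
[ 0.44727066 -0.21437067  0.0684847 ] [ 42.   20.9 -20.3 132.2  -2.8   9.5  23.8] 0.0503992888463741 [-0.50027272  0.29324809  0.29688773] 3.75 [ 0.342 -0.009 -0.94 ]
```

>>> carry_out(
  targets=[
    {"delta_pos": [-0.1, 0, 0], "rotation": [0, 1, 0], "fingers": 0.55},
    {"delta_pos": [0, 0, 0], "rotation": [0, 1, 0], "fingers": 0.55},
    {"delta_pos": [0.05, 0, -0.25], "rotation": [0, 0, 0], "fingers": 0.55},
    {"delta_pos": [0.05, 0, -0.25], "rotation": [0, 0, 0], "fingers": 0.55},
    {"delta_pos": [0.04, 0, -0.18], "rotation": [0, 0, 0], "fingers": 0.55},
    {"delta_pos": [0, 0, 0], "rotation": [0, 0, 0], "fingers": 0.55},
    {"delta_pos": [0, 0, 0], "rotation": [0, 0, 0], "fingers": 0.55},
  ],
)

```text
clock: 4.62
eef_pos: [0.4478, -0.2152, 0.0271]
tcp_rot: [0.0, 80.0, -3.1]
ft_force: [1.1, -0.4, 0.7]
opening: 0.0507
```

```bash
python3 - <<'E'
from h import *
s=robot.sense(); print(s['eef_pos'],s['q'].round(1),s['opening'],s['ft_force'],s['clock'],toolR(s).as_matrix()[:,[0,2]].T.round(3))
E
```

```text
[ 0.44778541 -0.21517484  0.02709452] [ 28.5  26.1  -8.5 127.    2.   17.7  16.2] 0.05065196204916249 [ 1.09156076 -0.36127738  0.71175242] 4.625 [[ 0.173 -0.009 -0.985]
 [ 0.983 -0.054  0.174]]
```

>>> carry_out(
  targets=[
    {"delta_pos": [0.03, 0, 0], "rotation": [0, 0, 0], "fingers": 0.42},
    {"delta_pos": [0, 0, 0], "rotation": [0, 0, 0], "fingers": 0.36},
    {"delta_pos": [0, 0, 0], "rotation": [0, 0, 0], "fingers": 0.33},
    {"delta_pos": [0, 0, 0], "rotation": [0, 0, 0], "fingers": 0.3},
    {"delta_pos": [0, 0, 0], "rotation": [0, 0, 0], "fingers": 0.2},
    {"delta_pos": [0, 0, 0], "rotation": [0, 0, 0], "fingers": 0.2},
    {"delta_pos": [0, 0, 0], "rotation": [0, 0, 0], "fingers": 0.2},
  ],
)

```text
clock: 5.5
eef_pos: [0.4499, -0.2151, 0.027]
tcp_rot: [-0.1, 80.0, -3.2]
ft_force: [0.1, 0.5, 1.9]
opening: 0.0292
```

>>> carry_out(
  targets=[
    {"delta_pos": [0, 0, 0.2], "rotation": [0, 0, 0], "fingers": 0.2},
    {"delta_pos": [0, 0, 0.4], "rotation": [0, 0, 0], "fingers": 0.2},
    {"delta_pos": [0, 0, 0.6], "rotation": [0, 0, 0], "fingers": 0.2},
    {"delta_pos": [0, 0, 0.7], "rotation": [0, 0, 0], "fingers": 0.2},
    {"delta_pos": [0, 0.2, 0.6], "rotation": [0, 0.2, 0], "fingers": 0.2},
    {"delta_pos": [-0.05, 0.5, 0.4], "rotation": [0, 0.3, 0], "fingers": 0.2},
    {"delta_pos": [-0.05, 0.6, 0.3], "rotation": [0, 0.3, 0], "fingers": 0.2},
    {"delta_pos": [-0.1, 0.7, 0.3], "rotation": [0, 0.3, 0], "fingers": 0.2},
    {"delta_pos": [-0.1, 0.7, 0.2], "rotation": [0, 0.3, 0], "fingers": 0.2},
    {"delta_pos": [-0.1, 0.7, 0.2], "rotation": [0, 0.3, 0], "fingers": 0.2},
    {"delta_pos": [-0.1, 0.6, 0.1], "rotation": [0, 0.3, 0], "fingers": 0.2},
    {"delta_pos": [0, 0.4, 0.05], "rotation": [0, 0, 0], "fingers": 0.2},
    {"delta_pos": [0, 0, 0], "rotation": [0, 0, 0], "fingers": 0.2},
    {"delta_pos": [0, 0, 0], "rotation": [0, 0, 0], "fingers": 0.2},
  ],
)

```text
clock: 7.25
eef_pos: [0.4193, 0.0482, 0.27]
tcp_rot: [-90.6, 89.4, -93.6]
ft_force: [-0.5, 0.0, -3.0]
opening: 0.0295
```

```bash
python3 - <<'E'
from h import *
s=robot.sense(); print(s['eef_pos'],s['q'].round(1),s['opening'],s['ft_force'],s['clock'],toolR(s).as_matrix()[:,[0,2]].T.round(3))
im=robot.capture("wrist"); cv2.imwrite("pics/w3.png",im); cv2.imwrite("pics/w3v.png",cv2.resize(im,(800,600),interpolation=cv2.INTER_CUBIC))
import json; json.dump(dict(eef_pos=s['eef_pos'].tolist(),tcp_rot=s['tcp_rot'].tolist()),open("w3.json","w"))
E
```

```text
[0.41931208 0.04819063 0.26995667] [  6.7   5.2 -22.5 111.    2.8  64.4 -20. ] 0.0294883166895869 [-0.5292514   0.01822004 -3.01648435] 7.25 [[-0.001 -0.01  -1.   ]
 [ 0.999 -0.054 -0.   ]]
```

View pics/w3v.png

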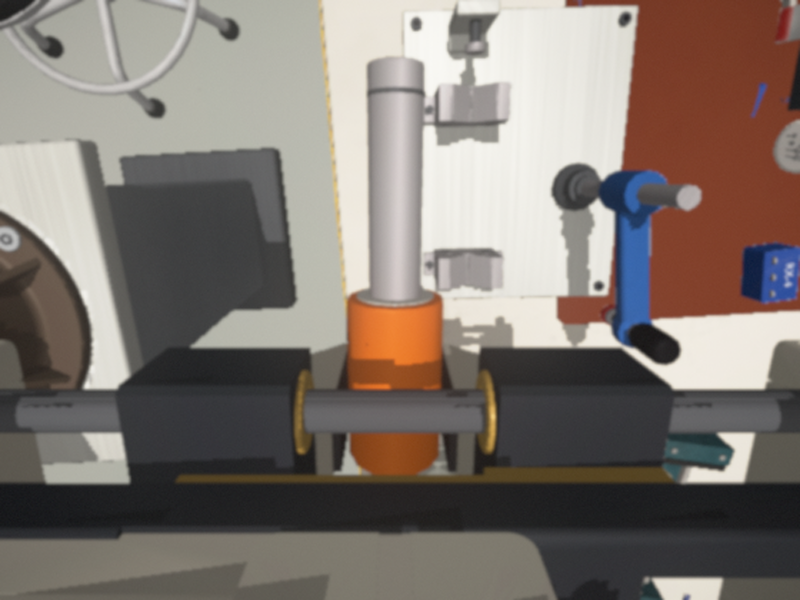

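```bash
python3 - <<'E'
from h import *
im=cv2.imread("pics/w3.png")
a=cv2.resize(im[0:95,290:390],None,fx=6,fy=6,interpolation=cv2.INTER_CUBIC)
b=cv2.resize(im[165:265,290:390],None,fx=3.6,fy=3.6,interpolation=cv2.INTER_CUBIC)
d=cv2.resize(im[120:165,420:500],None,fx=4.5,fy=4.5,interpolation=cv2.INTER_CUBIC)
o=np.zeros((570,800,3),np.uint8); o[:570,:440]=a[:,:440]; o[:360,440:800]=b; o[365:365+d.shape[0],440:800]=d; cv2.imwrite("pics/w3c.png",o)
E
```

```text
(no output)
```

View pics/w3c.png

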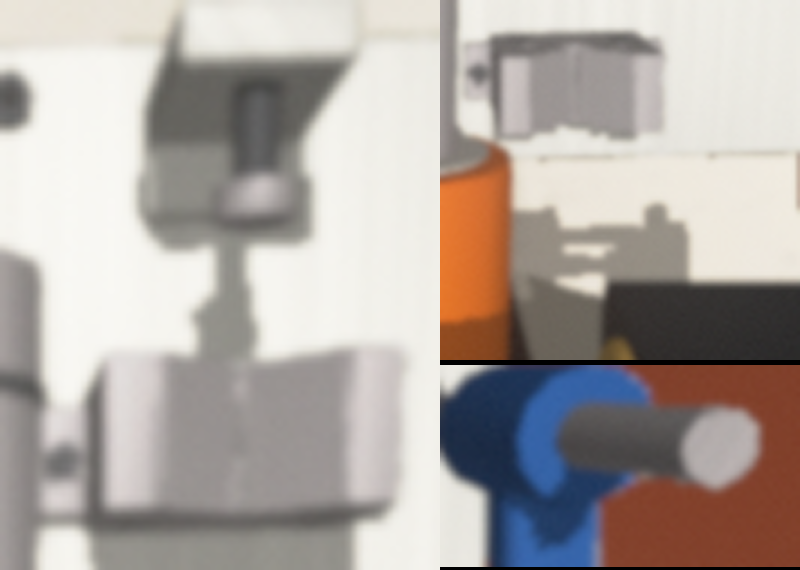

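```bash
python3 - <<'E'
from h import *
import json
from scipy.optimize import least_squares
s={k:np.array(v) for k,v in json.load(open("w3.json")).items()}; c=cam("wrist",s)
A=lambda u,v:(290+u/6-.42,v/6-.42); B=lambda u,v:(290+(u-440)/3.6-.36,165+v/3.6-.36); D=lambda u,v:(420+(u-440)/4.5-.39,120+(v-365)/4.5-.39)
pts=[(A(104,352),(-26,77,60)),(A(405,347),(26,77,60)),(A(388,512),(26,51,60)),(A(100,512),(-26,51,60)),(A(239,430),(0,64,43.7)),
(B(500,55),(-26,-51,60)),(B(660,50),(26,-51,60)),(B(662,132),(26,-77,60)),(B(500,137),(-26,-77,60)),(B(573,90),(0,-64,43.7)),(D(722,447),(95,0,176))]
def W(p,q): x,y,z=np.array(q)/1e3; a=p[2]; return [p[0]+x*np.cos(a)-y*np.sin(a),p[1]+x*np.sin(a)+y*np.cos(a),z]
f=lambda p:np.concatenate([proj(c,W(p,q))-np.array(u) for u,q in pts])
r=least_squares(f,[.49,.105,-.03],loss='soft_l1',x_scale=[.1,.1,.1]); p=r.x; print(p); print(f(p).reshape(-1,2).round(1))
st=ray(c,A(254,216),.055); d=st[:2]-p[:2]; a=p[2]; print("stop",st,"fixture x,y",d@[np.cos(a),np.sin(a)],d@[-np.sin(a),np.cos(a)])
k=.7
kn=ray(c,(663*k,345*k),.195); d=kn[:2]-p[:2]; print("knob",kn,d@[np.cos(a),np.sin(a)],d@[-np.sin(a),np.cos(a)])
# held roller near end
E
```

```text
[ 0.48063028  0.09772911 -0.03225006]
[[-0.3 -0.3]
 [-0.  -0.7]
 [ 1.7 -1.3]
 [ 0.2 -0.1]
 [-0.3  1.8]
 [-0.1  0.6]
 [ 1.3  1. ]
 [-0.1  0.4]
 [-0.1 -0. ]
 [ 0.2 -1.3]
 [-1.   0.1]]
stop [0.48423555 0.19607232 0.055     ] fixture x,y 0.00043237872644251527 0.09840832828400772
knob [0.55969956 0.0197877  0.195     ] 0.08154135251940829 -0.07535132941015671
```

>>> carry_out(
  targets=[
    {"delta_pos": [0.19, 0.123, -0.15], "rotation": [-0.03, -0.67, 0.042], "fingers": 0.2},
    {"delta_pos": [0.19, 0.123, -0.3], "rotation": [-0.03, -0.67, 0.042], "fingers": 0.2},
    {"delta_pos": [0.19, 0.123, -0.35], "rotation": [-0.03, -0.67, 0.042], "fingers": 0.2},
    {"delta_pos": [0.19, 0.123, -0.35], "rotation": [-0.03, -0.67, 0.042], "fingers": 0.2},
    {"delta_pos": [0.19, 0.123, -0.35], "rotation": [-0.03, -0.67, 0.042], "fingers": 0.2},
    {"delta_pos": [0.19, 0.123, -0.35], "rotation": [-0.03, -0.67, 0.042], "fingers": 0.2},
    {"delta_pos": [0, 0, 0], "rotation": [0, 0, 0], "fingers": 0.2},
    {"delta_pos": [0, 0, 0], "rotation": [0, 0, 0], "fingers": 0.2},
  ],
)

```text
clock: 8.3
eef_pos: [0.4883, 0.0925, 0.1596]
tcp_rot: [-1.7, 69.9, -3.7]
ft_force: [0.7, 0.2, -3.3]
opening: 0.0296
```

```bash
cat > st.py <<'E'
from h import *
s=robot.sense(); R=toolR(s).as_matrix(); print(s['eef_pos'].round(4),s['q'].round(1),'op',round(s['opening'],4),s['ft_force'].round(2),s['wrist_torque'].round(2),s['clock'])
print(R.T.round(3).tolist(),'grasp',(s['eef_pos']-.0188*R[:,0]).round(4))
p=[.48063,.09773]; a=-.03225; g=(s['eef_pos']-.0188*R[:,0])[:2]-p; print('grasp in fixture',g@[np.cos(a),np.sin(a)],g@[-np.sin(a),np.cos(a)])
E
python3 st.py
```

```text
[0.4883 0.0925 0.1596] [ -4.5  10.1 -21.5 127.7  29.1  28.  -51.1] op 0.0296 [ 0.68  0.17 -3.34] [ 0.    0.42 -0.03] 8.3
[[0.343, -0.022, -0.939], [0.036, 0.999, -0.01], [0.939, -0.03, 0.344]] grasp [0.4819 0.0929 0.1772]
grasp in fixture 0.0013963838813956717 -0.004780367245622115
```

>>> carry_out(
  targets=[
    {"delta_pos": [-0.02, 0, -0.2], "rotation": [0.115, 0, 0], "fingers": 0.2},
    {"delta_pos": [0, 0, -0.3], "rotation": [0, 0, 0], "fingers": 0.2},
    {"delta_pos": [0, 0, -0.3], "rotation": [0, 0, 0], "fingers": 0.2},
    {"delta_pos": [0, 0, -0.3], "rotation": [0, 0, 0], "fingers": 0.2},
    {"delta_pos": [0, 0, -0.2], "rotation": [0, 0, 0], "fingers": 0.2},
    {"delta_pos": [0, 0, 0], "rotation": [0, 0, 0], "fingers": 0.2},
    {"delta_pos": [0, 0, 0], "rotation": [0, 0, 0], "fingers": 0.2},
  ],
)

```text
clock: 9.18
eef_pos: [0.4879, 0.093, 0.082]
tcp_rot: [0.1, 69.8, -2.0]
ft_force: [-0.5, -0.1, -2.7]
opening: 0.0294
```

```bash
python3 st.py; python3 - <<'E'
from h import *
a=robot.capture("wrist")[0:300,170:460]; b=robot.capture("scene")[170:320,195:345]
o=np.zeros((600,800,3),np.uint8); o[:450,:435]=cv2.resize(a,(435,450),interpolation=cv2.INTER_CUBIC); o[:365,435:]=cv2.resize(b,(365,365),interpolation=cv2.INTER_CUBIC); cv2.imwrite("pics/d1.png",o)
E
```

```text
[0.4879 0.093  0.082 ] [-14.4  17.6 -10.7 133.6  48.8  16.  -71.9] op 0.0294 [-0.54 -0.15 -2.73] [0.02 0.47 0.04] 9.175
[[0.345, -0.012, -0.938], [0.036, 0.999, 0.0], [0.938, -0.034, 0.345]] grasp [0.4814 0.0933 0.0996]
grasp in fixture 0.0009378278131965425 -0.0044473575494046735
```

View pics/d1.png

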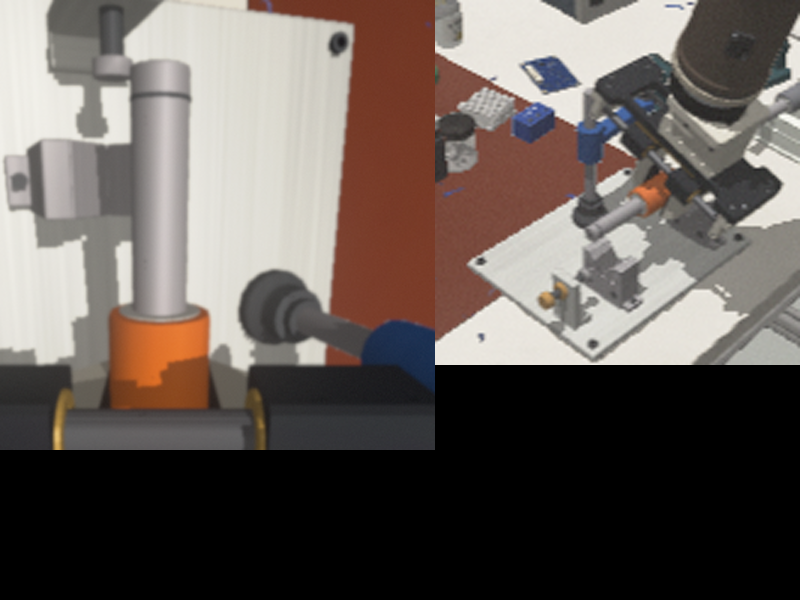

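>>> carry_out(
  targets=[
    {"delta_pos": [-0.013, 0, -0.15], "rotation": [0, 0, 0], "fingers": 0.2},
    {"delta_pos": [0, 0, -0.18], "rotation": [0, 0, 0], "fingers": 0.2},
    {"delta_pos": [0, 0, -0.18], "rotation": [0, 0, 0], "fingers": 0.2},
    {"delta_pos": [0, 0, -0.12], "rotation": [0, 0, 0], "fingers": 0.2},
    {"delta_pos": [0, 0, 0], "rotation": [0, 0, 0], "fingers": 0.2},
    {"delta_pos": [0, 0, 0], "rotation": [0, 0, 0], "fingers": 0.2},
  ],
)

```text
clock: 10.02
eef_pos: [0.4867, 0.0933, 0.0437]
tcp_rot: [0.1, 69.8, -1.9]
ft_force: [-0.2, 0.6, -3.1]
opening: 0.0293
```

```bash
python3 st.py
```

```text
[0.4867 0.0933 0.0437] [-24.7  22.1   1.6 136.3  67.8   8.5 -91.6] op 0.0293 [-0.22  0.65 -3.11] [-0.01  0.46 -0.02] 10.025
[[0.345, -0.011, -0.939], [0.035, 0.999, 0.001], [0.938, -0.033, 0.345]] grasp [0.4802 0.0936 0.0614]
grasp in fixture -0.0003153202520635839 -0.004186601540313089
```

>>> carry_out(
  targets=[
    {"delta_pos": [0, 0, -0.02], "rotation": [0, 0.2, 0], "fingers": 0.2},
    {"delta_pos": [0, 0, -0.02], "rotation": [0, 0, 0], "fingers": 0.2},
    {"delta_pos": [0, 0, -0.02], "rotation": [0, 0, 0], "fingers": 0.2},
    {"delta_pos": [0, 0, -0.015], "rotation": [0, 0, 0], "fingers": 0.2},
    {"delta_pos": [0, 0, 0], "rotation": [0, 0, 0], "fingers": 0.2},
  ],
)

```text
clock: 10.65
eef_pos: [0.4862, 0.0933, 0.0386]
tcp_rot: [-0.1, 70.9, -2.1]
ft_force: [0.1, -0.2, -2.3]
opening: 0.0294
```

```bash
python3 st.py
```

```text
[0.4862 0.0933 0.0386] [-21.7  22.8  -1.7 135.5  64.    9.7 -87.5] op 0.0294 [ 0.09 -0.16 -2.31] [-0.13  0.41  0.01] 10.65
[[0.328, -0.012, -0.945], [0.034, 0.999, -0.001], [0.944, -0.032, 0.328]] grasp [0.48   0.0935 0.0564]
grasp in fixture -0.00047333677600255435 -0.004237105723313289
```

>>> carry_out(
  targets=[
    {"delta_pos": [0, 0, -0.01], "rotation": [0, 0, 0], "fingers": 0.2},
    {"delta_pos": [0, 0, -0.01], "rotation": [0, 0, 0], "fingers": 0.2},
    {"delta_pos": [0, 0, 0], "rotation": [0, 0, 0], "fingers": 0.2},
  ],
)

```text
clock: 11.02
eef_pos: [0.4869, 0.0934, 0.0378]
tcp_rot: [0.0, 70.8, -2.0]
ft_force: [2.9, -1.1, 1.8]
opening: 0.0293
```

```bash
python3 st.py
```

```text
[0.4869 0.0934 0.0378] [-21.9  23.   -1.4 135.5  64.9   9.5 -88.4] op 0.0293 [ 2.94 -1.11  1.84] [-0.16 -0.27  0.06] 11.025
[[0.328, -0.011, -0.944], [0.035, 0.999, 0.0], [0.944, -0.033, 0.329]] grasp [0.4807 0.0937 0.0556]
grasp in fixture 0.00019164679875942334 -0.004075813445681565
```

>>> carry_out(
  targets=[
    {"delta_pos": [0.012, 0, -0.003], "rotation": [0, 0, 0], "fingers": 0.2},
    {"delta_pos": [0, 0, -0.005], "rotation": [0, 0, 0], "fingers": 0.2},
    {"delta_pos": [0, 0, 0], "rotation": [0, 0, 0], "fingers": 0.2},
  ],
)

```text
clock: 11.4
eef_pos: [0.4874, 0.0934, 0.0372]
tcp_rot: [0.0, 70.8, -2.0]
ft_force: [0.4, -0.2, 4.0]
opening: 0.0291
```

```bash
python3 st.py
```

```text
[0.4874 0.0934 0.0372] [-21.9  23.1  -1.4 135.4  65.    9.4 -88.5] op 0.0291 [ 0.45 -0.22  3.96] [-0.19 -0.31  0.04] 11.4
[[0.328, -0.011, -0.945], [0.035, 0.999, 0.0], [0.944, -0.033, 0.328]] grasp [0.4812 0.0936 0.055 ]
grasp in fixture 0.0007077875457611152 -0.004064924768164824
```

>>> carry_out(
  targets=[
    {"delta_pos": [0, 0.016, 0.003], "rotation": [0, 0, 0], "fingers": 0.2},
    {"delta_pos": [0.001, 0.016, 0], "rotation": [0, 0, 0], "fingers": 0.2},
    {"delta_pos": [0, 0.016, 0], "rotation": [0, 0, 0], "fingers": 0.2},
    {"delta_pos": [0, 0, 0], "rotation": [0, 0, 0], "fingers": 0.2},
  ],
)

```text
clock: 11.9
eef_pos: [0.4874, 0.0946, 0.0372]
tcp_rot: [-0.4, 70.9, -2.5]
ft_force: [3.5, -5.0, 3.2]
opening: 0.0292
```

```bash
python3 st.py
```

```text
[0.4874 0.0946 0.0372] [-22.1  23.1  -1.5 135.3  64.7   9.8 -88.5] op 0.0292 [ 3.48 -4.96  3.2 ] [-1.01 -0.67 -0.25] 11.9
[[0.328, -0.014, -0.945], [0.037, 0.999, -0.002], [0.944, -0.034, 0.328]] grasp [0.4813 0.0949 0.055 ]
grasp in fixture 0.0007184580021880929 -0.002843999169710066
```

```bash
python3 - <<'E'
from h import *
a=robot.capture("wrist"); s=robot.sense(); c=cam("wrist",s)
R=toolR(s).as_matrix(); g=s['eef_pos']-.0188*R[:,0]
for d in(.084,.092,.1): print(d,proj(c,g+d*np.array([.0322,1,0])))
o=cv2.resize(a[0:290,200:480],None,fx=2.05,fy=2.05,interpolation=cv2.INTER_CUBIC); print(o.shape); cv2.imwrite("pics/s1.png",o)
E
```

```text
0.084 [276.24678997  78.2946229 ]
0.092 [276.16697277  56.42624669]
0.1 [276.08451613  33.83471266]
(594, 574, 3)
```

View pics/s1.png

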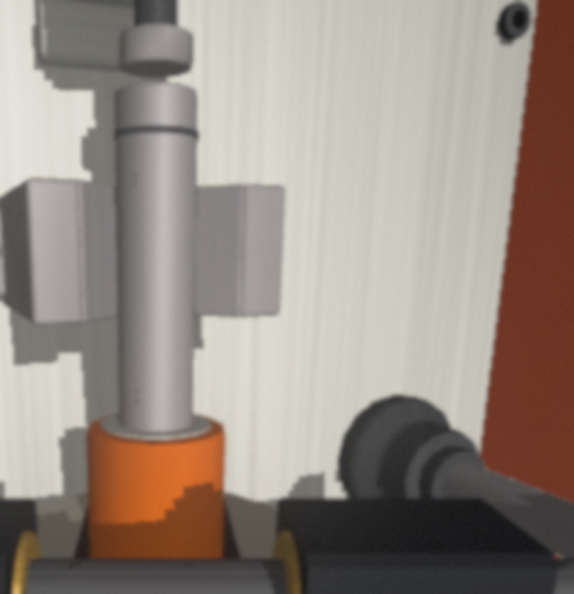

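>>> carry_out(
  targets=[
    {"delta_pos": [0, 0, 0.012], "rotation": [0, 0, 0], "fingers": 0.2},
    {"delta_pos": [0, 0, 0], "rotation": [0, 0, 0], "fingers": 0.2},
    {"delta_pos": [0, 0, 0], "rotation": [0, 0, 0], "fingers": 0.2},
  ],
)

```text
clock: 12.32
eef_pos: [0.4869, 0.0957, 0.0378]
tcp_rot: [-0.1, 70.9, -2.1]
ft_force: [1.9, -3.9, 0.8]
opening: 0.0291
```

```bash
python3 st.py
```

```text
[0.4869 0.0957 0.0378] [-21.8  23.   -1.9 135.3  64.3   9.9 -88.1] op 0.0291 [ 1.93 -3.89  0.79] [-0.66 -0.42 -0.19] 12.325
[[0.327, -0.012, -0.945], [0.035, 0.999, -0.001], [0.944, -0.033, 0.327]] grasp [0.4808 0.096  0.0555]
grasp in fixture 0.00021992064155486413 -0.0017441778644753394
```

>>> carry_out(
  targets=[
    {"delta_pos": [0, 0.008, 0.006], "rotation": [0, 0, 0], "fingers": 0.2},
    {"delta_pos": [0, 0.012, 0], "rotation": [0, 0, 0], "fingers": 0.2},
    {"delta_pos": [0, 0, 0], "rotation": [0, 0, 0], "fingers": 0.2},
    {"delta_pos": [0, 0, 0], "rotation": [0, 0, 0], "fingers": 0.2},
  ],
)

```text
clock: 12.82
eef_pos: [0.4867, 0.0976, 0.0381]
tcp_rot: [-0.0, 70.9, -2.0]
ft_force: [0.8, -0.9, -1.1]
opening: 0.0292
```

```bash
python3 st.py
```

```text
[0.4867 0.0976 0.0381] [-21.9  23.   -2.2 135.2  64.   10.  -88. ] op 0.0292 [ 0.82 -0.94 -1.14] [-0.23  0.12 -0.04] 12.825
[[0.327, -0.011, -0.945], [0.034, 0.999, -0.0], [0.944, -0.032, 0.327]] grasp [0.4806 0.0978 0.0559]
grasp in fixture -6.103534697964043e-05 0.00010532630623441395
```

>>> carry_out(
  targets=[
    {"delta_pos": [0, 0.016, 0], "rotation": [0, 0, 0], "fingers": 0.2},
    {"delta_pos": [0, 0.016, 0], "rotation": [0, 0, 0], "fingers": 0.2},
    {"delta_pos": [0, 0, 0], "rotation": [0, 0, 0], "fingers": 0.2},
    {"delta_pos": [0, 0, 0], "rotation": [0, 0, 0], "fingers": 0.2},
  ],
)

```text
clock: 13.32
eef_pos: [0.4868, 0.098, 0.0381]
tcp_rot: [-0.3, 70.9, -2.4]
ft_force: [1.2, -4.6, 0.7]
opening: 0.0294
```

```bash
python3 st.py
```

```text
[0.4868 0.098  0.0381] [-22.   23.   -2.2 135.2  63.9  10.3 -88.1] op 0.0294 [ 1.23 -4.57  0.75] [-1.05  0.02 -0.25] 13.325
[[0.327, -0.014, -0.945], [0.036, 0.999, -0.002], [0.944, -0.034, 0.327]] grasp [0.4806 0.0983 0.0559]
grasp in fixture -3.56080949827063e-05 0.0005634749917150757
```

>>> carry_out(
  targets=[
    {"delta_pos": [0, 0.016, 0.005], "rotation": [0, 0, 0], "fingers": 0.2},
    {"delta_pos": [0, 0, 0], "rotation": [0, 0, 0], "fingers": 0.2},
    {"delta_pos": [0, 0, 0], "rotation": [0, 0, 0], "fingers": 0.2},
  ],
)

```text
clock: 13.7
eef_pos: [0.4866, 0.0981, 0.0382]
tcp_rot: [-0.5, 70.9, -2.7]
ft_force: [2.1, -7.1, -1.8]
opening: 0.0295
```

```bash
python3 st.py;  python3 - <<'E'
from h import *
a=robot.capture("wrist")
o=cv2.resize(a[0:150,220:360],None,fx=3.5,fy=3.5,interpolation=cv2.INTER_CUBIC); cv2.imwrite("pics/s2.png",o)
E
```

```text
[0.4866 0.0981 0.0382] [-22.   23.   -2.3 135.1  63.7  10.4 -88. ] op 0.0295 [ 2.11 -7.09 -1.82] [-1.43 -0.05 -0.39] 13.7
[[0.327, -0.015, -0.945], [0.037, 0.999, -0.003], [0.944, -0.034, 0.327]] grasp [0.4805 0.0984 0.056 ]
grasp in fixture -0.00018926942940400703 0.0006414133370251594
```

View pics/s2.png

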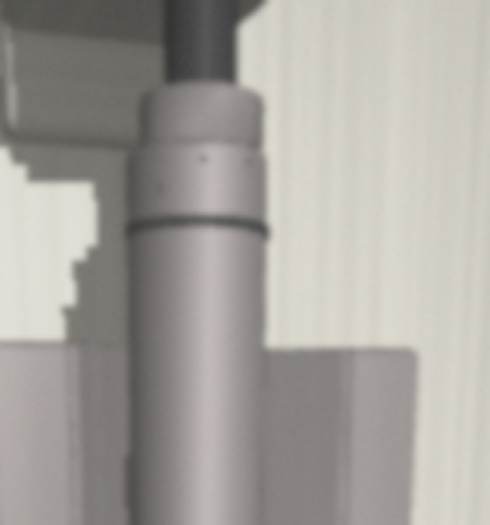

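>>> carry_out(
  targets=[
    {"delta_pos": [0, -0.028, -0.004], "rotation": [0, 0, 0], "fingers": 0.2},
    {"delta_pos": [0, 0, -0.01], "rotation": [0, 0, 0], "fingers": 0.2},
    {"delta_pos": [0, 0, 0], "rotation": [0, 0, 0], "fingers": 0.2},
    {"delta_pos": [0, 0, 0], "rotation": [0, 0, 0], "fingers": 0.2},
  ],
)

```text
clock: 14.25
eef_pos: [0.487, 0.0981, 0.0378]
tcp_rot: [-0.2, 70.9, -2.2]
ft_force: [0.8, -5.8, 3.9]
opening: 0.0293
```

```bash
python3 st.py
```

```text
[0.487  0.0981 0.0378] [-22.   23.1  -2.1 135.2  64.4  10.1 -88.5] op 0.0293 [ 0.76 -5.84  3.89] [-1.04 -0.   -0.22] 14.25
[[0.328, -0.012, -0.945], [0.035, 0.999, -0.001], [0.944, -0.033, 0.328]] grasp [0.4809 0.0983 0.0555]
grasp in fixture 0.00023195139531321274 0.0005847438175616904
```

>>> carry_out(
  targets=[
    {"delta_pos": [0, -0.008, 0.004], "rotation": [0, 0, 0], "fingers": 0.2},
    {"delta_pos": [0, 0, 0], "rotation": [0, 0, 0], "fingers": 0.36},
    {"delta_pos": [0, 0, 0], "rotation": [0, 0, 0], "fingers": 0.45},
    {"delta_pos": [0, 0, 0], "rotation": [0, 0, 0], "fingers": 0.5},
    {"delta_pos": [0, 0, 0], "rotation": [0, 0, 0], "fingers": 0.55},
    {"delta_pos": [0, 0, 0], "rotation": [0, 0, 0], "fingers": 0.55},
    {"delta_pos": [0, 0, 0], "rotation": [0, 0, 0], "fingers": 0.55},
  ],
)

```text
clock: 15.12
eef_pos: [0.487, 0.0981, 0.0379]
tcp_rot: [-0.0, 70.9, -2.0]
ft_force: [0.0, -0.5, 0.0]
opening: 0.0508
```

```bash
python3 st.py
```

```text
[0.487  0.0981 0.0379] [-21.9  23.1  -2.2 135.2  64.3  10.1 -88.3] op 0.0508 [ 0.01 -0.51  0.  ] [-0.    0.28  0.02] 15.125
[[0.327, -0.012, -0.945], [0.035, 0.999, -0.0], [0.944, -0.033, 0.328]] grasp [0.4808 0.0983 0.0557]
grasp in fixture 0.00018790989093068133 0.000596529708458605
```

>>> carry_out(
  targets=[
    {"delta_pos": [-0.055, 0.002, 0.158], "rotation": [0, 0, 0], "fingers": 0.55},
    {"delta_pos": [-0.11, 0.004, 0.315], "rotation": [0, 0, 0], "fingers": 0.55},
    {"delta_pos": [-0.11, 0.004, 0.315], "rotation": [0, 0, 0], "fingers": 0.55},
    {"delta_pos": [-0.11, 0.004, 0.315], "rotation": [0, 0, 0], "fingers": 0.55},
    {"delta_pos": [-0.11, 0.004, 0.315], "rotation": [0, 0, 0], "fingers": 0.55},
    {"delta_pos": [0, -0.1, 0.6], "rotation": [0.03, 0.76, 0], "fingers": 0.5},
    {"delta_pos": [0, -0.1, 0.6], "rotation": [0.03, 0.76, 0], "fingers": 0.4},
    {"delta_pos": [0.25, -0.15, 0.6], "rotation": [0.03, 0.76, 0], "fingers": 0.34},
    {"delta_pos": [0.25, -0.15, 0.6], "rotation": [0.03, 0.76, 0], "fingers": 0.34},
    {"delta_pos": [0.25, -0.15, 0.5], "rotation": [0.03, 0.76, 0], "fingers": 0.34},
    {"delta_pos": [0, 0, 0], "rotation": [0, 0, 0], "fingers": 0.34},
    {"delta_pos": [0, 0, 0], "rotation": [0, 0, 0], "fingers": 0.34},
  ],
)

```text
clock: 16.62
eef_pos: [0.5019, 0.0599, 0.2932]
tcp_rot: [-11.5, 89.6, -13.5]
ft_force: [-0.7, 0.3, -0.2]
opening: 0.0305
```

```bash
python3 st.py;  python3 - <<'E'
from h import *
s=robot.sense()
a=robot.capture("wrist"); cv2.imwrite("pics/k1r.png",a)
cv2.imwrite("pics/k1.png",cv2.resize(a,(800,600),interpolation=cv2.INTER_CUBIC))
import json; json.dump(dict(eef_pos=s['eef_pos'].tolist(),tcp_rot=s['tcp_rot'].tolist()),open("k1.json","w"))
E
```

```text
[0.5019 0.0599 0.2932] [ 10.3  13.  -28.3  99.1   6.8  69.1 -21.8] op 0.0305 [-0.74  0.34 -0.25] [-0.03 -0.02 -0.01] 16.625
[[0.007, -0.002, -1.0], [0.035, 0.999, -0.001], [0.999, -0.035, 0.007]] grasp [0.5018 0.06   0.312 ]
grasp in fixture 0.022397716064333873 -0.03705915741396398
```

View pics/k1.png

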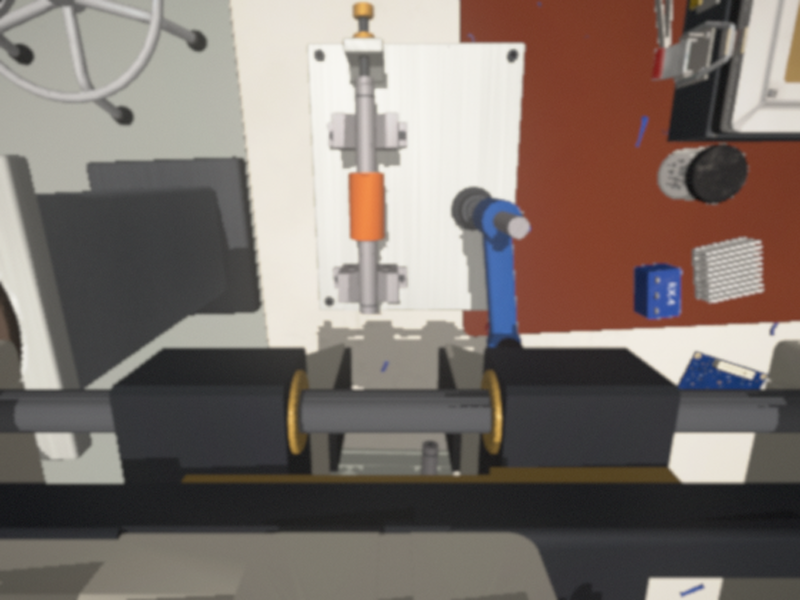

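```bash
python3 - <<'E'
from h import *
import json
s={k:np.array(v) for k,v in json.load(open("w3.json")).items()}; c=cam("wrist",s)
im=cv2.imread("pics/w3.png"); m=cv2.inRange(im,(0,0,0),(45,45,45)); m[:215]=0; m[262:]=0; m[:,:430]=0; m[:,490:]=0
n,l,st,ce=cv2.connectedComponentsWithStats(m); print(st[1:],ce[1:])
k=1+np.argmax(st[1:,4]); P=np.argwhere(l==k)[:,::-1].astype(np.float32)
p=np.array([.4807,.0977]); a=-.03225; post=p+.095*np.array([np.cos(a),np.sin(a)])
# model: knob cylinder r10, h34 at angle sw, mid height zk
K=4; x0,y0,w,h=430,215,70,60
M=cv2.resize((l==k).astype(np.uint8)*255,None,fx=1,fy=1)[y0:y0+h,x0:x0+w]; M=cv2.resize(M,None,fx=K,fy=K)>127
def f(v):
    sw,zk=v; d=np.pi+sw+a; ctr=post+.095*np.array([np.cos(d),np.sin(d)])
    t=np.linspace(0,6.28,40); Q=np.array([proj(c,[ctr[0]+.01*np.cos(q),ctr[1]+.01*np.sin(q),zk+e]) for e in(-.017,.017) for q in t])
    H=cv2.convexHull((((Q-[x0,y0])+.5)*K-.5).astype(np.float32)); A=np.zeros(M.shape,np.uint8); cv2.fillConvexPoly(A,np.round(H*16).astype(np.int32),1,shift=4); A=A>0
    return 1-(A&M).sum()/(A|M).sum()
from scipy.optimize import brute
r=brute(f,((1.1,1.75),(.12,.17)),Ns=40,full_output=True); print(r[0],r[1])
sw,zk=r[0]; d=np.pi+sw+a; print("knob",post+.095*np.array([np.cos(d),np.sin(d)]),"post",post)
# arm line check in k1
s={k:np.array(v) for k,v in json.load(open("k1.json")).items()}; c=cam("wrist",s)
im=cv2.imread("pics/k1r.png"); hs=cv2.cvtColor(im,cv2.COLOR_BGR2HSV); b=cv2.inRange(hs,(100,120,40),(125,255,255))
for v in(180,200,220,232):
    u=np.where(b[v,330:380])[0]+330; print(v,u.min(),u.max(),[ray(c,(uu,v),zk-.023)[:2].round(4).tolist() for uu in (u.min(),u.max())])
E
```

```text
[[441 228  33  25 549]
 [430 245  25  17 249]] [[457.25136612 239.90346084]
 [438.27710843 255.18072289]]
[1.70643044 0.13497047] 0.33994887986768907
knob [5.85454606e-01 1.44022105e-04] post [0.5756506  0.09463678]
180 341 357 [[0.5709, 0.066], [0.5877, 0.0654]]
200 342 359 [[0.5723, 0.0444], [0.5905, 0.0437]]
220 343 360 [[0.5738, 0.0221], [0.5922, 0.0214]]
232 344 360 [[0.5751, 0.0083], [0.5926, 0.0077]]
```

>>> carry_out(
  targets=[
    {"delta_pos": [0.277, -0.198, -0.18], "rotation": [0, 0, 0.26], "fingers": 0.6},
    {"delta_pos": [0.277, -0.198, -0.18], "rotation": [0, 0, 0.26], "fingers": 0.6},
    {"delta_pos": [0.277, -0.198, -0.18], "rotation": [0, 0, 0.26], "fingers": 0.6},
    {"delta_pos": [0.277, -0.198, -0.18], "rotation": [0, 0, 0.26], "fingers": 0.6},
    {"delta_pos": [0.277, -0.198, -0.18], "rotation": [0, 0, 0.26], "fingers": 0.6},
    {"delta_pos": [0, 0, -0.35], "rotation": [0, 0.08, 0], "fingers": 0.6},
    {"delta_pos": [0, 0, -0.35], "rotation": [0, 0, 0], "fingers": 0.6},
    {"delta_pos": [0, 0, 0], "rotation": [0, 0, 0], "fingers": 0.6},
    {"delta_pos": [0, 0, 0], "rotation": [0, 0, 0], "fingers": 0.6},
  ],
)

```text
clock: 17.8
eef_pos: [0.5859, 0.0009, 0.1986]
tcp_rot: [-20.7, 89.9, -16.2]
ft_force: [0.5, -0.5, -0.2]
opening: 0.0549
```

```bash
python3 st.py
```

```text
[0.5859 0.0009 0.1986] [ 13.1  25.1 -25.9  96.3  12.2  61.3 -12. ] op 0.0549 [ 0.52 -0.5  -0.24] [-0.03 -0.07 -0.05] 17.8
[[0.001, -0.0, -1.0], [-0.078, 0.997, -0.0], [0.997, 0.078, 0.001]] grasp [0.5858 0.0009 0.2174]
grasp in fixture 0.10828696910971966 -0.09338822456785253
```

>>> carry_out(
  targets=[
    {"delta_pos": [0, 0, -0.2], "rotation": [0, 0, 0], "fingers": 0.6},
    {"delta_pos": [0, 0, -0.2], "rotation": [0, 0, 0], "fingers": 0.6},
    {"delta_pos": [0, 0, -0.2], "rotation": [0, 0, 0], "fingers": 0.6},
    {"delta_pos": [0, 0, -0.2], "rotation": [0, 0, 0], "fingers": 0.6},
    {"delta_pos": [0, 0, -0.2], "rotation": [0, 0, 0], "fingers": 0.6},
    {"delta_pos": [0, 0, 0], "rotation": [0, 0, 0], "fingers": 0.5},
    {"delta_pos": [0, 0, 0], "rotation": [0, 0, 0], "fingers": 0.4},
    {"delta_pos": [0, 0, 0], "rotation": [0, 0, 0], "fingers": 0.3},
    {"delta_pos": [0, 0, 0], "rotation": [0, 0, 0], "fingers": 0.1},
    {"delta_pos": [0, 0, 0], "rotation": [0, 0, 0], "fingers": 0.1},
    {"delta_pos": [0, 0, 0], "rotation": [0, 0, 0], "fingers": 0.1},
  ],
)

```text
clock: 19.18
eef_pos: [0.5861, 0.0003, 0.1386]
tcp_rot: [-31.6, 89.9, -27.1]
ft_force: [-1.1, -0.6, 2.5]
opening: 0.019
```

```bash
python3 st.py
```

```text
[5.861e-01 3.000e-04 1.386e-01] [ 12.3  28.6 -24.9 100.2  14.4  54.3 -14. ] op 0.019 [-1.05 -0.64  2.47] [-0.09  0.15  0.03] 19.175
[[0.001, -0.001, -1.0], [-0.077, 0.997, -0.001], [0.997, 0.077, 0.001]] grasp [5.861e-01 3.000e-04 1.574e-01]
grasp in fixture 0.10852988443200333 -0.09401421907162621
```

```bash
python3 - <<'E'
import numpy as np
P=np.array([.5757,.0946]); th=np.radians(np.linspace(-83.65,-181.85,21)); X=P+.095*np.stack([np.cos(th),np.sin(th)],1)
print((np.diff(X,axis=0)/.06).round(3).tolist()); print(X[-1])
E
```

```text
[[-0.135, -0.009], [-0.136, 0.002], [-0.135, 0.014], [-0.133, 0.025], [-0.131, 0.037], [-0.127, 0.048], [-0.122, 0.059], [-0.117, 0.069], [-0.111, 0.079], [-0.103, 0.088], [-0.096, 0.096], [-0.087, 0.104], [-0.078, 0.111], [-0.068, 0.117], [-0.058, 0.123], [-0.047, 0.127], [-0.036, 0.131], [-0.025, 0.133], [-0.013, 0.135], [-0.001, 0.136]]
[0.48074952 0.09766688]
```

>>> carry_out(
  targets=[
    {"delta_pos": [0, 0, 0], "rotation": [0, 0, 0], "fingers": 0.27},
    {"delta_pos": [0, 0, 0], "rotation": [0, 0, 0], "fingers": 0.27},
  ],
)

```text
clock: 19.42
eef_pos: [0.5859, 0.0003, 0.1382]
tcp_rot: [-40.7, 89.9, -36.3]
ft_force: [0.0, 0.4, -0.5]
opening: 0.0247
```

>>> carry_out(
  targets=[
    {"delta_pos": [-0.135, -0.009, 0], "rotation": [0, 0, -0.98], "fingers": 0.27},
    {"delta_pos": [-0.136, 0.002, 0], "rotation": [0, 0, -0.98], "fingers": 0.27},
    {"delta_pos": [-0.135, 0.014, 0], "rotation": [0, 0, -0.98], "fingers": 0.27},
    {"delta_pos": [-0.133, 0.025, 0], "rotation": [0, 0, -0.98], "fingers": 0.27},
    {"delta_pos": [-0.131, 0.037, 0], "rotation": [0, 0, -0.98], "fingers": 0.27},
    {"delta_pos": [-0.127, 0.048, 0], "rotation": [0, 0, -0.98], "fingers": 0.27},
    {"delta_pos": [-0.122, 0.059, 0], "rotation": [0, 0, -0.98], "fingers": 0.27},
    {"delta_pos": [-0.117, 0.069, 0], "rotation": [0, 0, -0.98], "fingers": 0.27},
    {"delta_pos": [-0.111, 0.079, 0], "rotation": [0, 0, -0.98], "fingers": 0.27},
    {"delta_pos": [-0.103, 0.088, 0], "rotation": [0, 0, -0.98], "fingers": 0.27},
    {"delta_pos": [0, 0, 0], "rotation": [0, 0, 0], "fingers": 0.27},
  ],
)

```text
clock: 20.8
eef_pos: [0.5106, 0.0255, 0.1383]
tcp_rot: [-45.3, 89.9, -89.8]
ft_force: [0.2, 0.4, 0.1]
opening: 0.0249
```

```bash
python3 st.py
```

```text
[0.5106 0.0255 0.1383] [  2.6  21.  -14.8 111.1   7.1  48.7 -60.4] op 0.0249 [0.21 0.37 0.11] [ 0.    0.01 -0.  ] 20.8
[[0.0, -0.001, -1.0], [0.7, 0.714, -0.001], [0.714, -0.7, 0.001]] grasp [0.5106 0.0255 0.1571]
grasp in fixture 0.03231979149572057 -0.0712013696841724
```

>>> carry_out(
  targets=[
    {"delta_pos": [-0.096, 0.096, 0], "rotation": [0, 0, -0.98], "fingers": 0.27},
    {"delta_pos": [-0.087, 0.104, 0], "rotation": [0, 0, -0.98], "fingers": 0.27},
    {"delta_pos": [-0.078, 0.111, 0], "rotation": [0, 0, -0.98], "fingers": 0.27},
    {"delta_pos": [-0.068, 0.117, 0], "rotation": [0, 0, -0.98], "fingers": 0.27},
    {"delta_pos": [-0.058, 0.123, 0], "rotation": [0, 0, -0.98], "fingers": 0.27},
    {"delta_pos": [-0.047, 0.127, 0], "rotation": [0, 0, -0.98], "fingers": 0.27},
    {"delta_pos": [-0.036, 0.131, 0], "rotation": [0, 0, -0.98], "fingers": 0.27},
    {"delta_pos": [-0.025, 0.133, 0], "rotation": [0, 0, -0.98], "fingers": 0.27},
    {"delta_pos": [-0.013, 0.1, 0], "rotation": [0, 0, -0.98], "fingers": 0.27},
    {"delta_pos": [0, 0.06, 0], "rotation": [0, 0, -0.98], "fingers": 0.27},
    {"delta_pos": [0, 0.05, 0], "rotation": [0, 0, 0], "fingers": 0.27},
    {"delta_pos": [0, 0.03, 0], "rotation": [0, 0, 0], "fingers": 0.27},
    {"delta_pos": [0, 0, 0], "rotation": [0, 0, 0], "fingers": 0.27},
  ],
)

```text
clock: 22.42
eef_pos: [0.4805, 0.096, 0.1382]
tcp_rot: [-42.2, 89.9, -135.6]
ft_force: [0.3, 0.2, -0.8]
opening: 0.0248
```

```bash
python3 st.py
```

```text
[0.4805 0.096  0.1382] [ -13.1   18.6   -5.6  114.5    2.5   47.1 -113.5] op 0.0248 [ 0.34  0.21 -0.76] [ 0.05 -0.03  0.04] 22.425
[[-0.001, -0.001, -1.0], [0.998, -0.06, -0.001], [-0.06, -0.998, 0.001]] grasp [0.4805 0.096  0.157 ]
grasp in fixture -3.523595710027697e-05 -0.0017352532042943783
```

>>> carry_out(
  targets=[
    {"delta_pos": [0, 0.025, 0], "rotation": [0, 0, 0], "fingers": 0.27},
    {"delta_pos": [0, 0.025, 0], "rotation": [0, 0, 0], "fingers": 0.27},
    {"delta_pos": [0, 0.02, 0], "rotation": [0, 0, 0], "fingers": 0.27},
    {"delta_pos": [0, 0.015, 0], "rotation": [0, 0, 0], "fingers": 0.27},
    {"delta_pos": [0, 0, 0], "rotation": [0, 0, 0], "fingers": 0.27},
  ],
)

```text
clock: 23.05
eef_pos: [0.4805, 0.1012, 0.1383]
tcp_rot: [-35.9, 89.9, -129.5]
ft_force: [0.1, 0.1, -0.1]
opening: 0.0249
```

```bash
python3 st.py
```

```text
[0.4805 0.1012 0.1383] [ -13.7   18.7   -5.6  114.3    2.5   47.1 -114.2] op 0.0249 [ 0.07  0.12 -0.12] [-0.02  0.05 -0.03] 23.05
[[-0.001, -0.001, -1.0], [0.998, -0.062, -0.001], [-0.062, -0.998, 0.001]] grasp [0.4805 0.1012 0.1571]
grasp in fixture -0.00021808525050663415 0.003480682843305704
```

>>> carry_out(
  targets=[
    {"delta_pos": [0, 0.015, 0], "rotation": [0, 0, 0], "fingers": 0.27},
    {"delta_pos": [0, 0.015, 0], "rotation": [0, 0, 0], "fingers": 0.27},
    {"delta_pos": [0, 0.01, 0], "rotation": [0, 0, 0], "fingers": 0.27},
    {"delta_pos": [0, 0, 0], "rotation": [0, 0, 0], "fingers": 0.27},
  ],
)

```text
clock: 23.55
eef_pos: [0.4805, 0.1026, 0.1382]
tcp_rot: [-23.7, 89.9, -117.2]
ft_force: [-0.2, -4.3, 1.3]
opening: 0.0248
```

```bash
python3 st.py
```

```text
[0.4805 0.1026 0.1382] [ -13.9   18.7   -5.6  114.3    2.6   47.2 -114.5] op 0.0248 [-0.24 -4.3   1.26] [-1.06  0.16 -0.02] 23.55
[[-0.001, -0.002, -1.0], [0.998, -0.063, -0.001], [-0.063, -0.998, 0.002]] grasp [0.4805 0.1026 0.157 ]
grasp in fixture -0.0003111701125227384 0.004886207885486454
```

>>> carry_out(
  targets=[
    {"delta_pos": [0, -0.04, 0], "rotation": [0, 0, 0], "fingers": 0.4},
    {"delta_pos": [0, 0, 0], "rotation": [0, 0, 0], "fingers": 0.4},
    {"delta_pos": [0, 0, 0.3], "rotation": [0, 0, 0], "fingers": 0.4},
    {"delta_pos": [0, 0, 0.4], "rotation": [0, 0, 0], "fingers": 0.4},
    {"delta_pos": [0, 0, 0.3], "rotation": [0, 0, 0], "fingers": 0.4},
    {"delta_pos": [0, 0, 0], "rotation": [0, 0, 0], "fingers": 0},
    {"delta_pos": [0, 0, 0], "rotation": [0, 0, 0], "fingers": 0},
    {"delta_pos": [0, 0, 0], "rotation": [0, 0, 0], "fingers": 0},
    {"delta_pos": [0, 0, 0], "rotation": [0, 0, 0], "fingers": 0},
  ],
)

```text
clock: 24.68
eef_pos: [0.4802, 0.101, 0.1977]
tcp_rot: [-54.9, 89.9, -148.5]
ft_force: [-0.7, -0.7, -0.3]
opening: 0.0024
```

```bash
python3 st.py; python3 - <<'E'
from h import *
a=robot.capture("wrist"); cv2.imwrite("pics/k2.png",cv2.resize(a,(800,600),interpolation=cv2.INTER_CUBIC))
E
```

```text
[0.4802 0.101  0.1977] [ -13.5   14.6   -5.7  110.2    1.8   55.4 -113.5] op 0.0024 [-0.68 -0.72 -0.32] [ 0.03 -0.   -0.04] 24.675
[[-0.002, -0.001, -1.0], [0.998, -0.062, -0.002], [-0.062, -0.998, 0.001]] grasp [0.4802 0.101  0.2165]
grasp in fixture -0.0005272966401082983 0.003260253760865334
```

View pics/k2.png

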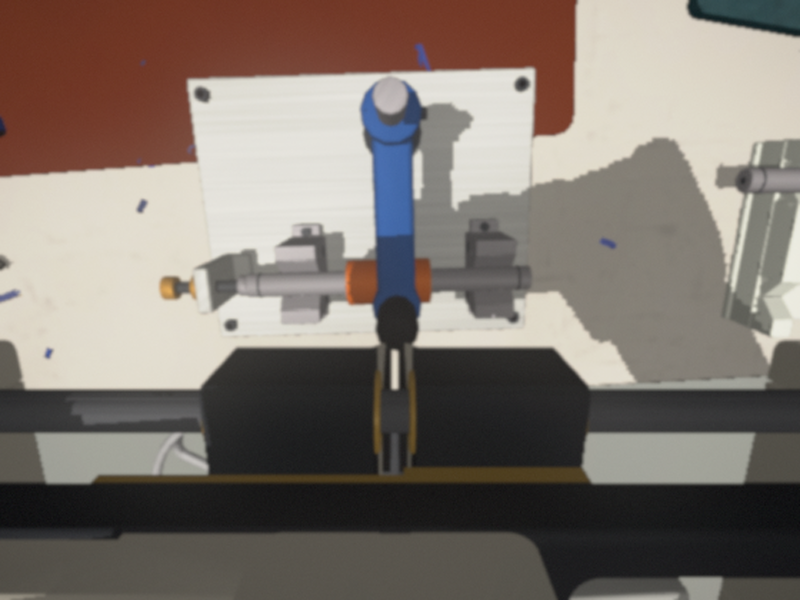

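>>> carry_out(
  targets=[
    {"delta_pos": [0, -0.01, -0.2], "rotation": [0, 0, 0], "fingers": 0},
    {"delta_pos": [0, 0, -0.15], "rotation": [0, 0, 0], "fingers": 0},
    {"delta_pos": [0, 0, -0.06], "rotation": [0, 0, 0], "fingers": 0},
    {"delta_pos": [0, 0, -0.03], "rotation": [0, 0, 0], "fingers": 0},
    {"delta_pos": [0, 0, -0.03], "rotation": [0, 0, 0], "fingers": 0},
    {"delta_pos": [0, 0, 0], "rotation": [0, 0, 0], "fingers": 0},
  ],
)

```text
clock: 25.48
eef_pos: [0.4805, 0.1005, 0.1701]
tcp_rot: [-34.5, 89.9, -128.1]
ft_force: [-0.2, 0.7, 0.6]
opening: 0.0003
```

>>> carry_out(
  targets=[
    {"delta_pos": [0, 0, -0.025], "rotation": [0, 0, 0], "fingers": 0},
    {"delta_pos": [0, 0, -0.025], "rotation": [0, 0, 0], "fingers": 0},
    {"delta_pos": [0, 0, -0.025], "rotation": [0, 0, 0], "fingers": 0},
    {"delta_pos": [0, 0, 0], "rotation": [0, 0, 0], "fingers": 0},
  ],
)

```text
clock: 25.98
eef_pos: [0.4804, 0.1004, 0.1654]
tcp_rot: [-43.6, 89.9, -137.2]
ft_force: [-0.3, -0.3, -0.0]
opening: 0.0002
```

>>> carry_out(
  targets=[
    {"delta_pos": [0, 0, -0.025], "rotation": [0, 0, 0], "fingers": 0},
    {"delta_pos": [0, 0, -0.025], "rotation": [0, 0, 0], "fingers": 0},
    {"delta_pos": [0, 0, 0], "rotation": [0, 0, 0], "fingers": 0},
  ],
)

```text
clock: 26.35
eef_pos: [0.4803, 0.1004, 0.1624]
tcp_rot: [-46.7, 89.9, -140.2]
ft_force: [0.2, 0.3, -0.5]
opening: 0.0003
```

>>> carry_out(
  targets=[
    {"delta_pos": [0, 0, -0.025], "rotation": [0, 0, 0], "fingers": 0},
    {"delta_pos": [0, 0, -0.025], "rotation": [0, 0, 0], "fingers": 0},
    {"delta_pos": [0, 0, 0], "rotation": [0, 0, 0], "fingers": 0},
  ],
)

```text
clock: 26.72
eef_pos: [0.4805, 0.1005, 0.1595]
tcp_rot: [-38.9, 89.9, -132.5]
ft_force: [-0.2, 0.0, 0.2]
opening: 0.0002
```

>>> carry_out(
  targets=[
    {"delta_pos": [0, 0, -0.025], "rotation": [0, 0, 0], "fingers": 0},
    {"delta_pos": [0, 0, -0.025], "rotation": [0, 0, 0], "fingers": 0},
    {"delta_pos": [0, 0, 0], "rotation": [0, 0, 0], "fingers": 0},
  ],
)

```text
clock: 27.1
eef_pos: [0.4805, 0.1005, 0.1565]
tcp_rot: [-35.7, 89.9, -129.3]
ft_force: [-0.3, 0.4, 1.4]
opening: 0.0004
```

>>> carry_out(
  targets=[
    {"delta_pos": [0, 0, -0.012], "rotation": [0, 0, 0], "fingers": 0},
    {"delta_pos": [0, 0, -0.012], "rotation": [0, 0, 0], "fingers": 0},
    {"delta_pos": [0, 0, 0], "rotation": [0, 0, 0], "fingers": 0},
  ],
)

```text
clock: 27.48
eef_pos: [0.4805, 0.1005, 0.1551]
tcp_rot: [-36.7, 89.9, -130.2]
ft_force: [-0.3, 0.0, 2.9]
opening: 0.0002
```

>>> carry_out(
  targets=[
    {"delta_pos": [0, 0, -0.012], "rotation": [0, 0, 0], "fingers": 0},
    {"delta_pos": [0, 0, -0.012], "rotation": [0, 0, 0], "fingers": 0},
    {"delta_pos": [0, 0, 0], "rotation": [0, 0, 0], "fingers": 0},
  ],
)

```text
clock: 27.85
eef_pos: [0.4805, 0.1004, 0.1536]
tcp_rot: [-38.8, 89.9, -132.4]
ft_force: [-1.2, -0.3, 2.3]
opening: 0.0003
```

>>> carry_out(
  targets=[
    {"delta_pos": [0, 0, -0.012], "rotation": [0, 0, 0], "fingers": 0},
    {"delta_pos": [0, 0, -0.012], "rotation": [0, 0, 0], "fingers": 0},
    {"delta_pos": [0, 0, 0], "rotation": [0, 0, 0], "fingers": 0},
  ],
)

```text
clock: 28.22
eef_pos: [0.4805, 0.1004, 0.1522]
tcp_rot: [-39.3, 89.9, -132.9]
ft_force: [-0.5, -0.2, 2.5]
opening: 0.0003
```

>>> carry_out(
  targets=[
    {"delta_pos": [0, 0, -0.012], "rotation": [0, 0, 0], "fingers": 0},
    {"delta_pos": [0, 0, -0.012], "rotation": [0, 0, 0], "fingers": 0},
    {"delta_pos": [0, 0, 0], "rotation": [0, 0, 0], "fingers": 0},
  ],
)

```text
clock: 28.6
eef_pos: [0.4807, 0.1005, 0.1517]
tcp_rot: [9.6, 90.0, -84.0]
ft_force: [-4.6, -1.9, 15.0]
opening: 0.0001
```

>>> carry_out(
  targets=[
    {"delta_pos": [0, 0, 0.01], "rotation": [0, 0, 0], "fingers": 0},
    {"delta_pos": [0, 0, 0], "rotation": [0, 0, 0], "fingers": 0},
  ],
)

```text
clock: 28.85
eef_pos: [0.4806, 0.1005, 0.1518]
tcp_rot: [-11.4, 90.0, -105.0]
ft_force: [-1.9, -0.9, 8.5]
opening: 0.0007
```

>>> carry_out(
  targets=[
    {"delta_pos": [0, 0, 0.02], "rotation": [0, 0, 0], "fingers": 0},
    {"delta_pos": [0, 0, 0.1], "rotation": [0, 0, 0], "fingers": 0},
    {"delta_pos": [0, 0, 0.4], "rotation": [0, 0, 0], "fingers": 0},
    {"delta_pos": [0, 0, 0.6], "rotation": [0, 0, 0], "fingers": 0},
    {"delta_pos": [-0.3, 0, 0.6], "rotation": [0, 0, 0], "fingers": 0},
    {"delta_pos": [0, 0, 0], "rotation": [0, 0, 0], "fingers": 0},
    {"delta_pos": [0, 0, 0], "rotation": [0, 0, 0], "fingers": 0},
  ],
)

```text
clock: 29.72
eef_pos: [0.4624, 0.1003, 0.2543]
tcp_rot: [-35.2, 89.9, -128.8]
ft_force: [-0.0, -0.3, 0.2]
opening: 0.0006
```

```bash
python3 st.py; python3 - <<'E'
from h import *
# numeric check of arm direction and sleeve in the scene: sleeve blobs either side of the arm, stop gap
a=robot.capture("wrist"); c=cam("wrist"); h=cv2.cvtColor(a,cv2.COLOR_BGR2HSV)
m=cv2.inRange(h,(3,130,50),(16,255,255)); n,l,st,ce=cv2.connectedComponentsWithStats(m)
for k in range(1,n):
    if st[k,4]>60: print(st[k],ce[k].round(1),ray(c,ce[k],.06).round(4))
b=cv2.inRange(h,(100,120,30),(125,255,255)); n,l,st,ce=cv2.connectedComponentsWithStats(b)
for k in range(1,n):
    if st[k,4]>100: print('blue',st[k],ce[k].round(1))
cv2.imwrite("pics/f.png",a)
E
```

```text
[0.4624 0.1003 0.2543] [ -13.7    9.7   -5.9  107.7    1.2   62.7 -113.6] op 0.0006 [-0.02 -0.32  0.21] [0.13 0.06 0.  ] 29.725
[[-0.001, -0.001, -1.0], [0.998, -0.062, -0.001], [-0.062, -0.998, 0.001]] grasp [0.4624 0.1003 0.2731]
grasp in fixture -0.018315699355888462 0.0020011501859389857
[    0     0   383   109 24962] [160.4  39.1] [0.6154 0.2014 0.06  ]
[287 157   9  25 178] [291.4 167.8] [0.4819 0.0802 0.06  ]
[245 158  20  25 432] [254.3 169.6] [0.4824 0.1201 0.06  ]
blue [  0  23  36  59 749] [15.4 55.5]
blue [ 257   55   30   93 1570] [272.4 104.4]
```

```bash
python3 -c "
from station import robot
print(robot.finish_job())"
```

```text
the job is handed in; nothing more can be done
None
```

The job is handed in at about 30 s of the 61 s allowed; `finish_job` gives no verdict, so I can't say whether it passed.

- **Roller:** I took the orange roller from the rest and lowered it into the V-blocks with the gripper tilted about 19° to clear the post. It slid until it bore on the end stop at about 7 N, and I let it go. A wrist picture showed its end against the stop, and a later picture showed it lying in both blocks.
- **Clamp:** I caged the knob, swung the arm to its hard stop (felt about 4 N at the knob), and pressed the knob from above. It slid at about 2.5 N, then rose to 15 N at contact. That puts the pad at about 11 to 12 N, above the 6 N aimed for but under the 16 N limit. After I eased off and withdrew, friction should hold it at about 8 N or less.

**Last checks:** force on the tool was about zero with the arm clear. Orange showed on both sides of the arm, and its middle agreed with the home position to about 1.5 mm.

**Checks that failed or disagreed:**
- The first camera estimate put the stop 98 mm from the fixture's middle, but contact was felt at about 93 mm.
- The knob's height fitted from a picture was a few millimetres low.
- The final picture could not be viewed because the 12-picture limit was reached.
- The pad force left after release was not measured directly.

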